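# Load the pillow block into the parts washer through its splash flap

### The job

Put the dirty pillow block through the parts washer: set it down gently and flat on the infeed shelf, lengthways between the guides and clear of the closed flap, let go of it, then push it from behind through the sprung flap until it slides down the sloping wash rack inside and the flap has dropped shut behind it. Only then press the start button fully down and let it come up again. Leave everything else on the bench where it is.

Things in the scene. Friction and masses are not known exactly. Their poses are not given: they have to be found in the camera images.
- pillow_block: cast-iron bearing housing on a foot plate, 0.8 kg. Foot plate 140 mm long (x), 38 wide (y), 14 thick, a bolt slot at each end; on its middle an upright housing 69 mm long, 34 wide (y), with flat parallel sides and a round top 71 mm above the underside. Grip it across the 34 mm, high on the housing. Same end for end. Origin: centre of the underside, z up. Starts flat on the bench.
- washer: bench-top parts washer, fixed, closed hood with clear sides and top. Origin: on the bench under the middle of the loading flap; +x is the way in (roughly to the robot's left), +y left of that, z up. Hood front wall at x = -6 to -2 mm, 210 mm wide, 315 mm high; doorway 116 mm wide, from the shelf to 98 mm above it. Right of the shelf a switch box, 75 x 64 mm, 118 high, centred at x = -72, y = -130 mm.
- lay_point (a point): on top of the washer's level, smooth infeed shelf, 165 mm above the bench, midway between its guides, 112 mm before the flap; axes as the washer's. The shelf is 100 mm wide and runs from 83 mm behind this point (open outer end) to the sill. Two white guide strips run along it, 12 mm high, 58 mm apart inside, from 78 mm behind this point to 104 mm ahead.
- sill (a point): middle of the inner edge of the infeed shelf, at shelf height, 4 mm beyond the flap; axes as the washer's. From here a slippery slide wire wash rack slopes down at 30 degrees to an end stop 233 mm farther in. A thing pushed lengthways tips over this edge once its middle is past it, and slides down by itself.
- flap (a joint): steel splash flap, 110 mm wide, 92 high, closing the doorway, hinged along its upper edge 98 mm above the shelf. Rad: 0 = hanging shut, positive = swung inwards (towards washer +x), up to 1.5; it cannot swing outwards. A light spring and its weight shut it (under 1 N at the lower edge) once nothing holds it.
- start (a joint): start button's travel in m, 0 = up, 0.006 = fully pressed (about 5 N); springs back up.
- start_top (a point): middle of the start button's flat round steel top, 32 mm across, on top of the switch box, about 138 mm above the bench; pressed straight down.
- flange_unit: four-bolt flange bearing unit lying flat: square cast plate 95 x 95 x 13 mm with a round boss 72 mm across, 35 mm high over all; origin under its centre. Bystander.
- loose_bearing: loose ball bearing lying flat: steel ring 100 mm across, 55 mm bore, 25 mm high; origin under its centre. Bystander.
- roller_bearing: smaller loose bearing lying flat: 72 mm across, 35 mm bore, 23 mm high; origin under its centre. Bystander.
- mallet: black dead-blow mallet lying on the bench, 280 mm long, head 105 mm across and 48 mm high; the head lies 65 mm along +x of the origin, the handle's end 190 mm along -x. Bystander.
- spanner: steel spanner, 190 mm long, lying flat along its x axis, handle to -x. Bystander.
- grease_can: upright can, 72 mm across, 110 mm high; origin under its centre. Bystander.
Things that resemble listed ones, but are neither listed nor needed, are in the scene too. What is shaped like the pillow_block but yellow is not meant.

How it is judged (in metres and radians):
On the way, in this order (a step that is already met when the one before it is completed fails the run):
1. the pillow block lies flat on the infeed shelf between the guides, let go, wholly in front of the closed flap (x of pillow_block in the frame of washer between -0.17 and -0.072 m and y of pillow_block in the frame of washer between -0.016 and 0.016 m and z of pillow_block in the frame of washer between 0.158 and 0.172 m and angle between pillow_block's own z axis and vertical below 0.06 rad and angle between the x axis of pillow_block and the x axis of washer, either way round below 0.2 rad and contact force between the fingers and pillow_block below 0.1 N and value of joint flap below 0.06 rad and linear speed of pillow_block below 0.02 m/s), for 0.2 s.
2. the pillow block lies on the wash rack and the flap has closed behind it (x of pillow_block in the frame of washer between 0.1 and 0.23 m and y of pillow_block in the frame of washer between -0.1 and 0.1 m and z of pillow_block in the frame of washer below 0.14 m and value of joint flap below 0.06 rad and linear speed of pillow_block below 0.05 m/s), for 0.2 s.
3. the start button is pressed fully down (value of joint start above 0.0045 m), for 0.05 s.
At the end, for the whole second after the job is handed in: The pillow block lies at rest on the wash rack (its middle at least 100 mm beyond the flap), the flap hangs shut (within 0.06 rad) and the start button, after a full press, is up again; nothing else was moved by more than 30 mm (x of pillow_block in the frame of washer between 0.1 and 0.23 m and y of pillow_block in the frame of washer between -0.1 and 0.1 m and z of pillow_block in the frame of washer below 0.14 m and value of joint flap below 0.06 rad and linear speed of pillow_block below 0.02 m/s and value of joint start below 0.001 m); the robot touches nothing.
It fails at once if the start button is pressed before the pillow block is on the rack with the flap shut (value of joint start above 0.002 m and not (x of pillow_block in the frame of washer between 0.1 and 0.23 m and y of pillow_block in the frame of washer between -0.1 and 0.1 m and z of pillow_block in the frame of washer below 0.14 m and value of joint flap below 0.06 rad)).
It fails at once if the pillow block is dropped or knocked hard (over 80 N) against the washer outside the flap (contact force between pillow_block and washer above 80 N and x of pillow_block in the frame of washer below -0.03 m).
It fails at once if a bystander on the bench is moved more than 30 mm (distance of any of flange_unit, loose_bearing, roller_bearing, mallet, spanner, grease_can from where it was at the start of the episode above 0.03 m).
It also fails if it takes over 59 s, if anything falls off the work surface, if the arm or the gripper's body presses on something with over 40 N, if the wrist force passes 120 N, or if a joint passes its speed limit or range.

### The arm

A 7-joint arm with a two-finger parallel gripper is mounted at the origin on the work surface. World frame = base frame: x ahead of the robot, y to its left, z up, the work surface at z = 0. Lengths are in m, angles in degrees, forces in N, time in s.
With the tool pointing down it reaches from about 0.425 to 0.875 m from the base axis. Payload 4.7 kg.
Tool frame: the origin (TCP) lies at the very end of the fingers, on their centre line; the grasp point (between the pads) lies env.grip_point_offset behind it (env.grip_point_offset is the distance from the TCP to the grasp point, in m); z points along the fingers, y is the direction in which the jaws open and shut (so a half turn about z gives the same grasp; the last joint's range is limited). The gripper opens to 87 mm and grips with 3 to 60 N. Pads are 19 mm wide; open, the fingers measure 117 mm over their backs; the gripper's body (75 mm by 190 mm) begins 51 mm behind the grasp point.
Start: joints at [-66.801, 18.392, -4.016, 83.108, 1.295, 78.541, -3.26], TCP at [0.248, 0.601, 0.193] pointing down, gripper open.
Joint ranges: [-163.93, 163.93], [-17.29, 119.83], [-79.2, 71.16], [3.27, 140.29], [-89.18, 269.18], [5.43, 117.66], [-154.24, 154.24]. Speed limits (degrees/s): [147.25, 147.25, 180, 180, 180, 180, 180].

### API

Orientations are given as [roll, pitch, yaw] about the fixed x, y, z axes, in that order (R = Rz(yaw) Ry(pitch) Rx(roll)).
In Python, from cell import env gives the robot as it stands.
- The arm moves only by the tool send_rows, never from a script. Its argument "plan" is a list of rows, each a list of 7 numbers: the finger opening in mm, from 0 to 87, then the shift along the tool's x, y, z in mm, then the turn, a rotation vector about the tool's x, y, z in rad. A call has 1 to 12 rows; each row shifts and turns the commanded pose from where the row before left it, along the tool's axes as they then stand; what a row does not reach is not made up. A row lasts 1/10 s, in which the tool goes at most 50 mm and 8.59 degrees, less where a joint would pass 70% of its speed; a pose out of reach is approached as far as the arm can. A call is refused whole if a number of a shift passes 50 or a number of a turn 0.15, either way. A call with a gripper value outside its range is refused whole. The fingers move at their own pace and stop on an object; "grip_force" is the grip in N (left out, the last holds). Time passes only in rows, so rows that do not move let the fingers close. It gives the time, the measured TCP pose, the force and the opening at its end, in the units of the state.
- env.get_obs(): the state, without advancing time (a new reading comes with each control period).
- env.read_camera(name): name is "side" or "top" or "wrist"; returns the picture (480x640x3 uint8, red, green, blue); there is no depth.
- env.get_calibration(name): a dict with "fx", "fy", "cx", "cy" (pixels), "k1" (the pictures are not rectified: a ray, as slopes to the right and down, at radius r is drawn at 1 + k1 r^2 times it, then the intrinsics apply), "extrinsics" (4x4, takes a point from camera to world coordinates). Camera axes: x right, y down, z forward; pixel columns grow to the right and rows downward; lengths in m; the calibration is good to about 2 mm. A picture is of the moment at which its call begins: read the wrist's pose just before it. get_calibration takes no time and is no camera call; for the wrist camera it gives the pose at the moment of the call.
- env.sign_off(): hands the job in, once; it reports no verdict.
Trained networks look in the newest picture that a camera, given by its name, has taken for a name from the list of things; names that differ only in an ending like _2 or _b are one class to them, and where a whole thing is asked for, a point or a joint stands for the part that bears it (a point fixed in the world has none). Each returns a list of dicts, best first, with "confidence" (0 to 1); they miss things now and then, are a little off and sometimes report something else, mostly with a low value. They report only what shows in the picture. A call takes as long as a camera call. They do not tell look-alikes from the thing itself.
- env.regions_of(camera, query): "region" (480x640 bool, what is visible of it) and "rect" ([left, top, right, bottom] in pixels, round what is visible of it).
The state is a dict: "time_s": time; "qpos": joint angles; "joint_velocities": joint speeds; "effort": joint torques, N m; "tool_pos": TCP position; "tool_rot": TCP orientation; "force": force on the tool from outside, world axes, zero at the start; "wrist_torque": the same for the moment, N m; "grip_width": finger opening in m.
Only numpy, scipy, OpenCV 4.12 (cv2) and the standard library are available. Lean on these libraries where they do the work, as an engineer would, in place of code of your own. Each camera call takes 0.05 s, during which the arm holds its last target. There are 200 camera calls.

## Working session

There is one attempt and no reset: what is moved stays moved. The work goes in short steps, Python scripts to look and compute and a tool call to move; the robot and the scene stay as the last step left them, time stands still between calls to the robot, and variables do not carry over. Pictures are saved under pics/ and viewed, about 8 in all and at most 12, crops included, and the job is handed in when it is done.

Besides the shell and the picture viewer there is one more tool, called after "Request:" as name(argument=value, ...) on one line, values as JSON. send_rows: Moves the arm, as the interface text tells. Its arguments: {"type":"object","properties":{"plan":{"type":"array"},"grip_force":{"type":"number"}},"required":["plan"]}

```bash
mkdir -p pics; ls; python3 - <<'E'
from cell import env
import cv2,numpy as np
o=env.get_obs();print({k:np.round(v,3).tolist() for k,v in o.items()},env.grip_point_offset)
ims=[]
for c in ("side","top"):
    im=env.read_camera(c);cv2.imwrite(f"pics/{c}0.png",im[:,:,::-1]);ims.append(im)
    K=env.get_calibration(c);print(c,{k:np.round(v,3).tolist() for k,v in K.items()})
    for q in ("pillow_block","washer","start_top","flap","flange_unit","loose_bearing","roller_bearing","mallet","spanner","grease_can"):
        print(q,[(r["rect"],round(r["confidence"],2)) for r in env.regions_of(c,q)])
E
```

```text
pics
{'time_s': 0.0, 'qpos': [-66.802, 18.438, -4.017, 83.173, 1.295, 78.542, -3.261], 'joint_velocities': [-0.018, 0.018, 0.091, -0.011, 0.044, 0.082, 0.031], 'effort': [-0.0, -49.129, -0.404, -31.252, -0.064, 0.044, 0.0], 'tool_pos': [0.247, 0.6, 0.192], 'tool_rot': [-179.892, 0.005, 157.612], 'force': [-0.07, 0.12, -0.855], 'wrist_torque': [-0.005, -0.013, 0.027], 'grip_width': 0.087} 0.0187
side {'fx': 606.048, 'fy': 606.048, 'cx': 323.345, 'cy': 235.962, 'k1': -0.154, 'extrinsics': [[0.856, -0.387, 0.344, 0.027], [-0.517, -0.634, 0.575, -1.022], [-0.005, -0.67, -0.743, 1.327], [0.0, 0.0, 0.0, 1.0]]}
pillow_block [([328.8, 169.7, 365.5, 203.9], 0.86), ([349.5, 332.5, 397.5, 372.8], 0.41), ([191.8, 90.6, 327.7, 280.7], 0.26)]
washer [([193.2, 92.8, 324.3, 282.7], 0.7)]
start_top []
flap []
flange_unit [([351.1, 335.1, 396.7, 372.0], 0.75)]
loose_bearing [([282.4, 305.3, 316.2, 342.0], 0.9)]
roller_bearing [([260.2, 347.9, 288.1, 376.7], 0.92), ([337.7, 267.3, 388.4, 301.9], 0.63), ([348.4, 195.0, 375.1, 235.4], 0.37)]
mallet [([382.8, 242.9, 448.1, 322.1], 0.72)]
spanner [([299.0,
[... 192 characters left out ...]
': 319.944, 'cy': 239.424, 'k1': -0.128, 'extrinsics': [[-0.025, -0.998, 0.05, 0.484], [-1.0, 0.025, -0.004, -0.159], [0.003, -0.05, -0.999, 1.341], [0.0, 0.0, 0.0, 1.0]]}
pillow_block [([308.7, 194.3, 358.0, 225.5], 0.92), ([195.6, 127.7, 225.3, 175.2], 0.68)]
washer [([59.5, 191.6, 283.1, 310.3], 0.87)]
start_top [([407.8, 275.6, 466.7, 318.6], 0.62)]
flap [([196.0, 238.1, 202.8, 281.8], 0.53)]
flange_unit [([384.8, 225.8, 422.2, 262.6], 0.63)]
loose_bearing [([325.6, 265.4, 359.0, 303.8], 0.77)]
roller_bearing [([356.1, 315.4, 381.8, 341.3], 0.82)]
mallet [([305.5, 156.0, 402.7, 192.5], 0.78)]
spanner [([409.9, 274.6, 464.2, 320.3], 0.78)]
grease_can [([246.7, 144.1, 276.8, 179.4], 0.73)]
```

```bash
python3 - <<'E'
import cv2
a=cv2.imread("pics/top0.png")[110:360,40:480];cv2.imwrite("pics/t0.png",cv2.resize(a,(800,455),interpolation=cv2.INTER_CUBIC))
a=cv2.imread("pics/side0.png")[80:440,170:470];cv2.imwrite("pics/s0.png",cv2.resize(a,(500,600),interpolation=cv2.INTER_CUBIC))
E
```

```text
(no output)
```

View pics/t0.png

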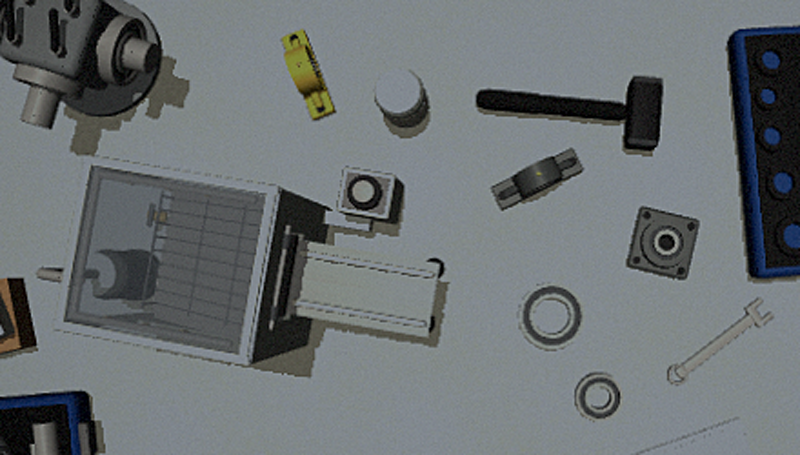

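View pics/s0.png

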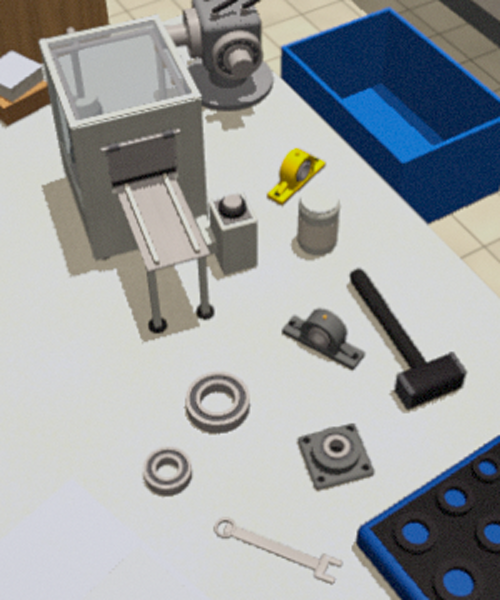

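Top view: the dark pillow block is at about (335,208). The yellow look-alike is at (208,151) and is excluded by colour. Two other things could be confused with it: the flange unit at (404,244), and the motor at upper left (90,140). The washer's shelf opens to the right, and the button is at (240,215). I'll use the dark block, and next measure it coarsely and crop it.

```bash
cat > h.py <<'E'
from cell import env
import cv2,numpy as np
from scipy.spatial.transform import Rotation as R
def cal(c):
    K=env.get_calibration(c);return K
def und(K,px):
    p=(np.atleast_2d(np.asarray(px,float))-[K["cx"],K["cy"]])/[K["fx"],K["fy"]]
    u=p.copy()
    for _ in range(20): u=p/(1+K["k1"]*(u**2).sum(1,keepdims=True))
    return u
def to_plane(K,px,z):
    u=und(K,px);E=np.array(K["extrinsics"])
    d=np.c_[u,np.ones(len(u))]@E[:3,:3].T;o=E[:3,3]
    return o+d*((z-o[2])/d[:,2])[:,None]
def proj(K,P):
    E=np.array(K["extrinsics"]);q=(np.atleast_2d(P)-E[:3,3])@E[:3,:3]
    u=q[:,:2]/q[:,2:];u=u*(1+K["k1"]*(u**2).sum(1,keepdims=True))
    return u*[K["fx"],K["fy"]]+[K["cx"],K["cy"]]
def tool_move(p,yaw):
    """shift in tool axes (mm) and turn about tool z (rad) to reach world p, tool straight down with given yaw (deg)"""
    o=env.get_obs();r=R.from_euler("xyz",o["tool_rot"],degrees=True)
    t=R.from_euler("xyz",[180,0,yaw],degrees=True)
    return (r.inv().apply(np.array(p)-o["tool_pos"])*1000).round(1),(r.inv()*t).as_rotvec().round(3)
E
python3 - <<'E'
from h import *
K=cal("top")
env.read_camera("top")
m=env.regions_of("top","pillow_block")[0]["region"]
ys,xs=np.nonzero(m);P=to_plane(K,np.c_[xs,ys],0.02)[:,:2]
c,(w,h),a=cv2.minAreaRect(P.astype(np.float32))
print("pb",c,w,h,a,P.mean(0))
s=lambda x,y:(40+x/1.818,110+y/1.82)
g=[s(303,246),s(438,270),s(298,308),s(430,327)]
print(to_plane(K,g,0.177).round(3))
print("btn",to_plane(K,[s(365,191)],0.138).round(3))
im=cv2.imread("pics/top0.png")
a=cv2.resize(im[190:300,180:370],(760,440),interpolation=cv2.INTER_CUBIC);cv2.imwrite("pics/t1.png",a)
print("to above", tool_move([c[0],c[1],0.30],157.6))
W=cal("wrist");E=np.array(W["extrinsics"]);o=env.get_obs()
r=R.from_euler("xyz",o["tool_rot"],degrees=True).as_matrix()
print("cam in tool",r.T@(E[:3,3]-o["tool_pos"]),(r.T@E[:3,:3]).round(2).tolist(),W["fx"])
E
```

```text
pb (0.6377860903739929, -0.2070286124944687) 0.041876260191202164 0.13661357760429382 25.085586547851562 [ 0.63656192 -0.20722401]
[[ 0.536  0.11   0.177]
 [ 0.499 -0.069  0.177]
 [ 0.453  0.118  0.177]
 [ 0.424 -0.057  0.177]]
btn [[0.611 0.032 0.138]]
to above (array([-668.5, -598.5, -106.5]), array([0., 0., 0.]))
cam in tool [ 0.06631062 -0.00079184 -0.19085347] [[0.0, -0.97, -0.24], [1.0, 0.0, -0.0], [0.0, -0.24, 0.97]] 348.0643588233166
```

View pics/t1.png

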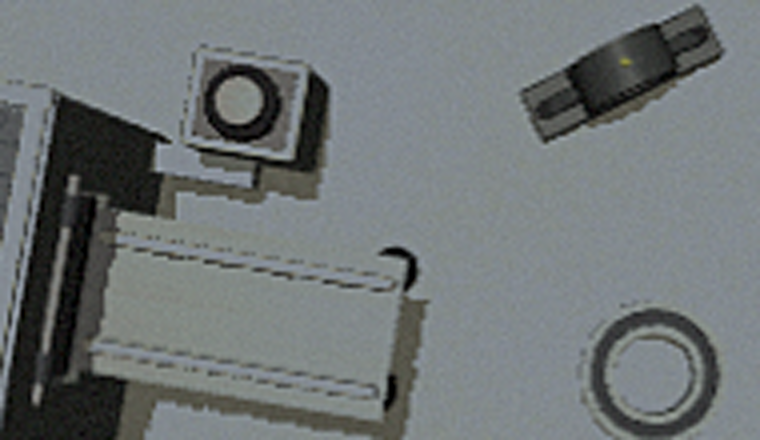

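The crop confirms the dark block with its bolt slots. The guides run from (209,249)–(279,261) and (204,276)–(275,288), and the button is at (240,215). I'll raise the tool clear of the hood (0.315 m) and turn it to the block's yaw, then traverse to a point above the shelf.

Request:
send_rows(plan=[[87, 0, 0, -50, 0, 0, 0.149], [87, 0, 0, -50, 0, 0, 0.149], [87, 0, 0, -50, 0, 0, 0.149], [87, 0, 0, -50, 0, 0, 0.149], [87, 0, 0, -50, 0, 0, 0.149]])

```text
time_s: 1.7
tool_pos: [0.2475, 0.6005, 0.446]
tool_rot: [179.9, -0.0, 114.6]
force: [0.4, 1.7, 0.9]
grip_width: 0.0872
```

Request:
send_rows(plan=[[87, -25, 0, 0, 0, 0, 0], [87, -50, 0, 0, 0, 0, 0], [87, -50, 0, 0, 0, 0, 0], [87, -50, 0, 0, 0, 0, 0], [87, -50, 0, 0, 0, 0, 0], [87, -50, 0, 0, 0, 0, 0], [87, -50, 0, 0, 0, 0, 0], [87, -50, 0, 0, 0, 0, 0], [87, -50, 0, 0, 0, 0, 0], [87, -50, 0, 0, 0, 0, 0], [87, -50, 0, 0, 0, 0, 0], [87, -50, 0, 0, 0, 0, 0]])

```text
time_s: 2.9
tool_pos: [0.4903, 0.0775, 0.4439]
tool_rot: [179.9, -0.0, 114.9]
force: [1.4, 0.4, -0.5]
grip_width: 0.0868
```

Request:
send_rows(plan=[[87, -40, 0, 30, 0, 0, 0], [87, 0, 0, 50, 0, 0, 0], [87, 0, 0, 0, 0, 0, 0], [87, 0, 0, 0, 0, 0, 0]])

```text
time_s: 3.3
tool_pos: [0.5065, 0.0443, 0.3641]
tool_rot: [-180.0, -0.0, 115.0]
force: [0.2, -0.3, 2.0]
grip_width: 0.087
```

```bash
python3 - <<'E'
from h import *
import pickle
W=cal("wrist");im=env.read_camera("wrist");cv2.imwrite("pics/w1.png",im[:,:,::-1]);pickle.dump(W,open("w1.pkl","wb"))
for q in("pillow_block","start_top","flap","washer"): print(q,[(np.round(r["rect"]).tolist(),round(r["confidence"],2)) for r in env.regions_of("wrist",q)])
E
```

```text
pillow_block [([474.0, 203.0, 570.0, 240.0], 0.7), ([316.0, 325.0, 338.0, 353.0], 0.57)]
start_top [([385.0, 233.0, 406.0, 256.0], 0.87)]
flap [([432.0, 265.0, 474.0, 286.0], 0.35), ([382.0, 233.0, 404.0, 261.0], 0.2)]
washer []
```

View pics/w1.png

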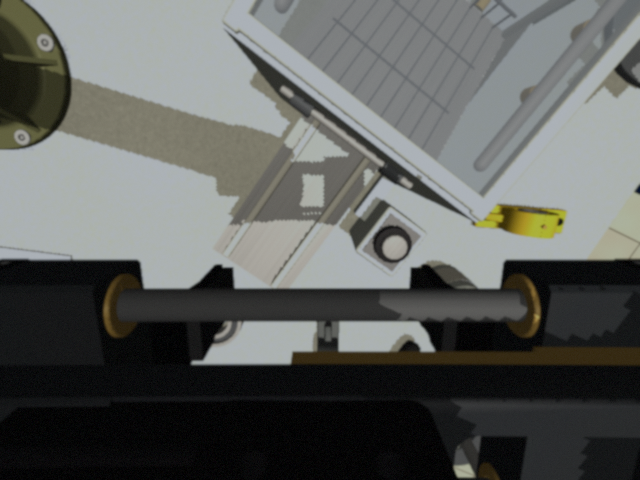

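The wrist view shows the shelf at about (300,200), with the hood beyond it and the button at (396,245). The gripper hides the lower half. I'll enlarge the shelf and overlay a pose fit.

```bash
python3 - <<'E'
from h import *
import pickle
from scipy.optimize import least_squares
T=cal("top");W=pickle.load(open("w1.pkl","rb"))
# top picks: guide centre lines (y=+-31.5?), ends; button
def w2w(p,P):
    c,s=np.cos(p[2]),np.sin(p[2]);P=np.atleast_2d(P)
    return np.c_[p[0]+c*P[:,0]-s*P[:,1],p[1]+s*P[:,0]+c*P[:,1],P[:,2]]
hg=0.031
M=[[-.19,-hg,.177],[-.19,hg,.177],[-.072,-.13,.138]]
px=[(279.5,261),(275.5,288.2),(240.2,215)]
f=lambda p:np.r_[(proj(T,w2w(p,M))-px).ravel(),(proj(W,w2w(p,M[2:]))-[395.5,244.5]).ravel()]
s=least_squares(f,[.48,.12,1.4]);print(s.x,np.degrees(s.x[2]),s.fun.round(1))
p=s.x
im=cv2.imread("pics/w1.png");
S=4;x0,y0=215,100
a=cv2.resize(im[y0:y0+150,x0:x0+200],None,fx=S,fy=S,interpolation=cv2.INTER_CUBIC)
b=cv2.imread("pics/top0.png")
def draw(a,K,x0,y0):
    for L in ([[-.195,-.05,.165],[-.195,.05,.165]],[[-.19,.029,.177],[-.008,.029,.177]],[[-.19,-.029,.177],[-.008,-.029,.177]],[[-.19,-.029,.177],[-.19,.029,.177]],[[-.195,.05,.165],[-.008,.05,.165]],[[-.195,-.05,.165],[-.008,-.05,.165]],
      [[-.006,-.105,.315],[-.006,.105,.315]],[[-.1095,-.162,.118],[-.0345,-.162,.118]],[[-.1095,-.098,.118],[-.0345,-.098,.118]]):
        q=((proj(K,w2w(p,L))-[x0-.5,y0-.5])*S).astype(int);cv2.line(a,tuple(map(int,q[0])),tuple(map(int,q[1])),(0,0,255),1)
draw(a,W,x0,y0);cv2.imwrite("pics/w1c.png",a)
E
```

```text
[0.4934085  0.12829143 1.40631555] 80.57594595899167 [-0.7  0.1 -0.3 -1.5 -1.   0.4 -0.9  0.6]
```

View pics/w1c.png

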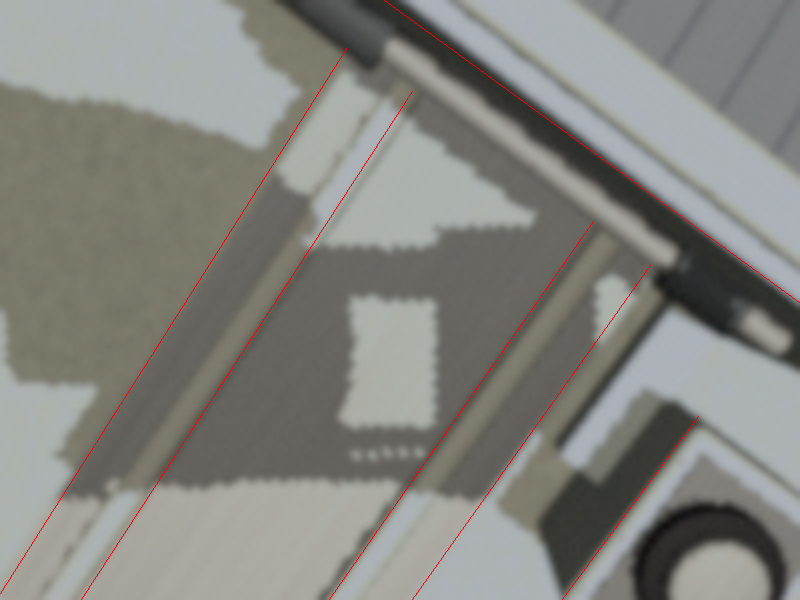

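The overlay follows the guides, shelf edges and switch box to within about 2 mm. Next I'll refine the block pose with a silhouette fit on the top and side masks.

```bash
cat >> h.py <<'E'
foot=np.array([[x,y,z] for x in(-.07,.07) for y in(-.019,.019) for z in(0,.014)])
t=np.linspace(0,np.pi,25)
hous=np.array([[.0345*np.cos(a),y,.0365+.0345*np.sin(a)] for a in t for y in(-.017,.017)]+[[x,y,.014] for x in(-.0345,.0345) for y in(-.017,.017)])
def render(K,pose,S=4,z=0.):
    m=np.zeros((480*S,640*S),np.uint8);c,s=np.cos(pose[2]),np.sin(pose[2])
    for B in(foot,hous):
        P=B@np.array([[c,s,0],[-s,c,0],[0,0,1]])+[pose[0],pose[1],z]
        q=((proj(K,P)+.5)*S).round().astype(np.int32);cv2.fillConvexPoly(m,cv2.convexHull(q),1)
    return m
E
python3 - <<'E'
from h import *
from scipy.optimize import minimize
S=4;d=[]
for c in("top","side"):
    env.read_camera(c);rs=env.regions_of(c,"pillow_block")
    K=cal(c);e=proj(K,[.638,-.207,.03])[0];m=None
    for r in rs:
        l,t_,R_,b=r["rect"]
        print(c,np.round(r["rect"]),e.round(),r["confidence"])
        if l<e[0]<R_ and t_<e[1]<b and (R_-l)<80: m=r["region"]
    if m is not None: d.append((c,K,cv2.resize(m.astype(np.uint8),None,fx=S,fy=S,interpolation=cv2.INTER_NEAREST)))
def cost(p,D):
    v=0
    for c,K,m in D:
        q=render(K,p,S);v+=1-(q&m).sum()/(q|m).sum()
    return v
sets=[d]+[[x] for x in d]
for D in sets:
    s=minimize(cost,[.636,-.207,np.radians(115)],args=(D,),method="Nelder-Mead",options=dict(initial_simplex=[[.636,-.207,2.0],[.642,-.207,2.0],[.636,-.201,2.0],[.636,-.207,2.1]],xatol=1e-4,fatol=1e-4))
    print([x[0] for x in D],s.x.round(4),np.degrees(s.x[2]).round(1),s.fun.round(3))
s_=s
print(tool_move([.638,-.207,.3],115), env.get_obs()["time_s"])
E
```

```text
top [196. 125. 222. 177.] [335. 207.] 0.94
top [308. 194. 361. 227.] [335. 207.] 0.83
side [330. 167. 366. 200.] [363. 279.] 0.8
side [339. 267. 388. 303.] [363. 279.] 0.67
side [347. 333. 399. 373.] [363. 279.] 0.48
['top', 'side'] [ 0.6384 -0.2096  1.9969] 114.4 0.137
['top'] [ 0.6379 -0.2079  2.0115] 115.3 0.066
['side'] [ 0.639  -0.2109  1.9814] 113.5 0.046
(array([-282.4,   12.7,   64.6]), array([ 0.002,  0.   , -0.001])) 3.75
```

Block: x≈0.638, y≈−0.209, yaw≈114.5°. The two cameras agree to 3 mm. I'll move above it and come down.

Request:
send_rows(plan=[[87, -24, 2, 0, 0, 0, 0], [87, -50, 2, 10, 0, 0, 0], [87, -50, 2, 20, 0, 0, 0], [87, -50, 2, 30, 0, 0, 0], [87, -50, 2, 40, 0, 0, 0.009], [87, -40, 2, 50, 0, 0, 0], [87, -20, 0, 50, 0, 0, 0], [87, 0, 0, 40, 0, 0, 0], [87, 0, 0, 10, 0, 0, 0], [87, 0, 0, 0, 0, 0, 0], [87, 0, 0, 0, 0, 0, 0]])

```text
time_s: 4.85
tool_pos: [0.6234, -0.1798, 0.1452]
tool_rot: [179.8, 0.1, 114.5]
force: [1.0, 0.4, 0.6]
grip_width: 0.0869
```

```bash
python3 - <<'E'
from h import *
W=cal("wrist");im=env.read_camera("wrist")
S=1;b=cv2.cvtColor(im,cv2.COLOR_RGB2BGR)
m=render(W,[.6384,-.2092,np.radians(114.5)],1)
cs,_=cv2.findContours(m,cv2.RETR_EXTERNAL,cv2.CHAIN_APPROX_NONE);cv2.drawContours(b,cs,-1,(0,0,255),1)
cv2.imwrite("pics/w2.png",b)
print(tool_move([.6384,-.2092,.031],114.5),env.get_obs()["qpos"].round(1))
E
```

```text
(array([-32.5,   0.8, 114.8]), array([ 0.004,  0.002, -0.   ])) [-17.4  22.9  40.5  88.5 -15.3  74.   49.6]
```

View pics/w2.png

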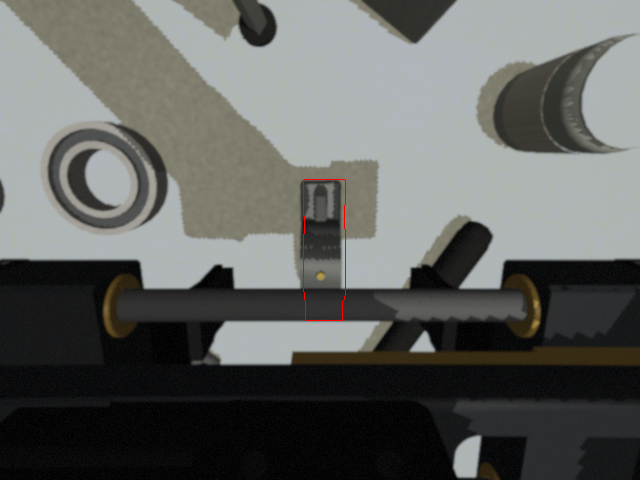

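The projected outline sits on the dark block (303–345, 180–320), off by no more than 3 px. I'll descend and grip.

Request:
send_rows(plan=[[87, -30, 0, 25, 0, 0, 0], [87, -2, 0, 40, 0, 0, 0], [87, 0, 0, 30, 0, 0, 0], [87, 0, 0, 14, 0, 0, 0], [87, 0, 0, 5, 0, 0, 0], [87, 0, 0, 0, 0, 0, 0]])

```text
time_s: 5.5
tool_pos: [0.6362, -0.2091, 0.0302]
tool_rot: [179.9, 0.1, 114.5]
force: [-0.5, -1.3, -0.1]
grip_width: 0.0865
```

Request:
send_rows(grip_force=40, plan=[[20, 0, 0, 0, 0, 0, 0], [20, 0, 0, 0, 0, 0, 0], [20, 0, 0, 0, 0, 0, 0], [20, 0, 0, 0, 0, 0, 0], [20, 0, 0, 0, 0, 0, 0], [20, 0, 0, 0, 0, 0, 0], [20, 0, 0, 0, 0, 0, 0], [20, 0, 0, 0, 0, 0, 0]])

```text
time_s: 6.3
tool_pos: [0.6355, -0.2091, 0.0288]
tool_rot: [180.0, 0.0, 114.4]
force: [1.3, 0.0, -0.1]
grip_width: 0.0337
```

Gripped at 33.7 mm. Lift and turn to the washer's yaw of 80.6°.

Request:
send_rows(plan=[[20, 0, 0, -10, 0, 0, 0], [20, 0, 0, -30, 0, 0, 0], [20, 0, 0, -45, 0, 0, 0], [20, 0, 0, -45, 0, 0, 0.1], [20, 0, 0, -45, 0, 0, 0.14], [20, 0, 0, -45, 0, 0, 0.14], [20, 0, 0, -35, 0, 0, 0.12], [20, 0, 0, -15, 0, 0, 0.09], [20, 0, 0, 0, 0, 0, 0], [20, 0, 0, 0, 0, 0, 0]])

```text
time_s: 7.3
tool_pos: [0.6343, -0.2089, 0.2971]
tool_rot: [-179.8, -0.0, 80.7]
force: [0.8, -0.4, -7.4]
grip_width: 0.0336
```

```bash
cat >> h.py <<'E'
wp=np.array([0.4934085,0.12829143,1.40631555])
def wpt(x,y,z):
    c,s=np.cos(wp[2]),np.sin(wp[2]);return np.array([wp[0]+c*x-s*y,wp[1]+s*x+c*y,z])
def inw(P):
    c,s=np.cos(wp[2]),np.sin(wp[2]);d=np.array(P[:2])-wp[:2];return np.array([c*d[0]+s*d[1],-s*d[0]+c*d[1],P[2]])
E
python3 - <<'E'
from h import *
print(tool_move(wpt(-.122,0,.165+.029),80.6),wpt(-.122,0,.2));o=env.get_obs();print(o["qpos"].round(1),o["force"],o["grip_width"])
E
```

```text
(array([ 188. , -193.4,  103.7]), array([-0.003, -0.   ,  0.002])) [0.4734322 0.007938  0.2      ]
[-17.3  24.3  48.8  71.6 -18.   91.9  18.9] [ 0.82913564 -0.44162737 -7.39095177] 0.033598738800524185
```

Request:
send_rows(plan=[[20, 15, -15, 0, 0, 0, 0], [20, 33, -33, 0, 0, 0, 0], [20, 34, -35, 0, 0, 0, 0], [20, 34, -35, 0, 0, 0, 0], [20, 34, -35, 0, 0, 0, 0], [20, 25, -26, 0, 0, 0, 0], [20, 13, -14, 20, 0, 0, 0], [20, 0, 0, 30, 0, 0, 0], [20, 0, 0, 15, 0, 0, 0], [20, 0, 0, 0, 0, 0, 0], [20, 0, 0, 0, 0, 0, 0]])

```text
time_s: 8.4
tool_pos: [0.4745, 0.0075, 0.2329]
tool_rot: [-179.9, 0.1, 80.6]
force: [0.6, -0.3, -6.6]
grip_width: 0.0336
```

```bash
python3 - <<'E'
from h import *
o=env.get_obs();P=inw(o["tool_pos"])
print(tool_move(wpt(-.122,0,.165+.029),80.6),P,o["qpos"].round(1))
S=4;out=[]
for c,(x0,y0) in (("top",(180,190)),("side",(215,130))):
    im=cv2.cvtColor(env.read_camera(c),cv2.COLOR_RGB2BGR)
    out.append(cv2.resize(im[y0:y0+130,x0:x0+100],None,fx=S,fy=S,interpolation=cv2.INTER_CUBIC))
cv2.imwrite("pics/p1.png",np.hstack(out))
E
```

```text
(array([ 0.3, -1.1, 38.9]), array([-0.002,  0.001,  0.001])) [-0.12226045 -0.00116457  0.23293284] [-47.5  -7.1  40.3 104.7   4.7  80.9 -17.5]
```

View pics/p1.png

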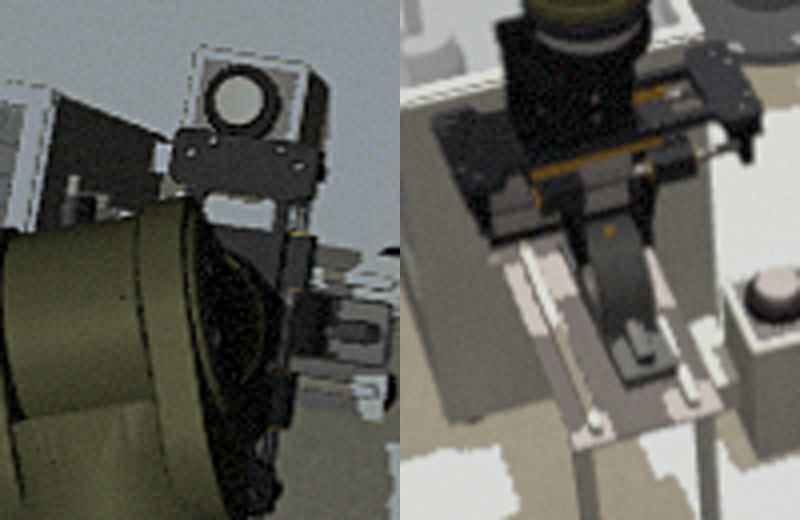

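The block hangs between the guides about 39 mm above the shelf. The block foot in the side view is at about (640,360), within the white strips. I'll lower it gently.

Request:
send_rows(plan=[[20, 0, 0, 14, 0, 0, 0], [20, 0, 0, 12, 0, 0, 0], [20, 0, 0, 6, 0, 0, 0], [20, 0, 0, 2, 0, 0, 0], [20, 0, 0, 1, 0, 0, 0], [20, 0, 0, 1, 0, 0, 0], [20, 0, 0, 1, 0, 0, 0], [20, 0, 0, 0, 0, 0, 0], [20, 0, 0, 0, 0, 0, 0]])

```text
time_s: 9.4
tool_pos: [0.4755, 0.0078, 0.1969]
tool_rot: [180.0, -0.0, 80.6]
force: [0.5, 0.4, -6.5]
grip_width: 0.0338
```

Request:
send_rows(plan=[[20, 0, 0, 1, 0, 0, 0], [20, 0, 0, 0.5, 0, 0, 0], [20, 0, 0, 0.5, 0, 0, 0], [20, 0, 0, 0, 0, 0, 0]])

```text
time_s: 9.8
tool_pos: [0.4753, 0.0077, 0.1946]
tool_rot: [-180.0, 0.0, 80.6]
force: [-0.2, 0.4, -6.9]
grip_width: 0.0337
```

Request:
send_rows(plan=[[20, 0, 0, 0.5, 0, 0, 0], [20, 0, 0, 0.5, 0, 0, 0], [20, 0, 0, 0, 0, 0, 0]])

```text
time_s: 10.1
tool_pos: [0.4754, 0.0078, 0.1937]
tool_rot: [180.0, -0.0, 80.6]
force: [-0.1, 0.3, -6.8]
grip_width: 0.0335
```

Request:
send_rows(plan=[[20, 0, 0, 0.5, 0, 0, 0], [20, 0, 0, 0.5, 0, 0, 0], [20, 0, 0, 0, 0, 0, 0]])

```text
time_s: 10.4
tool_pos: [0.4756, 0.0078, 0.1936]
tool_rot: [180.0, -0.0, 80.6]
force: [-3.1, 0.3, 1.6]
grip_width: 0.0336
```

Request:
send_rows(plan=[[20, 0, 0, 0.5, 0, 0, 0], [20, 0, 0, 0.5, 0, 0, 0], [20, 0, 0, 0, 0, 0, 0]])

```text
time_s: 10.7
tool_pos: [0.4757, 0.0078, 0.1935]
tool_rot: [180.0, -0.1, 80.6]
force: [-5.2, -0.7, 9.6]
grip_width: 0.033
```

The block is on the shelf. I'll ease off, release and rise.

Request:
send_rows(plan=[[20, 0, 0, -0.7, 0, 0, 0], [50, 0, 0, 0, 0, 0, 0], [70, 0, 0, 0, 0, 0, 0], [70, 0, 0, 0, 0, 0, 0], [70, 0, 0, 0, 0, 0, 0], [70, 0, 0, -15, 0, 0, 0], [70, 0, 0, -35, 0, 0, 0], [70, 0, 0, -45, 0, 0, 0], [70, 0, 0, -20, 0, 0, 0], [0, 0, 0, 0, 0, 0, 0]])

```text
time_s: 11.7
tool_pos: [0.4773, 0.0079, 0.3106]
tool_rot: [179.7, -0.2, 80.6]
force: [0.6, 0.2, -1.1]
grip_width: 0.067
```

```bash
python3 - <<'E'
from h import *
o=env.get_obs();print(inw(o["tool_pos"]),o["qpos"].round(1),o["grip_width"])
K=cal("side");im=cv2.cvtColor(env.read_camera("side"),cv2.COLOR_RGB2BGR)
b=cv2.resize(im[120:280,200:310],None,fx=5,fy=5,interpolation=cv2.INTER_CUBIC)[:600]
P=wpt(-.122,0,0);m=render(K,[P[0],P[1],wp[2]],5,.165)[600:1200,1000:1550]
cs,_=cv2.findContours(m,cv2.RETR_EXTERNAL,cv2.CHAIN_APPROX_NONE);cv2.drawContours(b,cs,-1,(0,0,255),1)
cv2.imwrite("pics/p2.png",b)
for r in env.regions_of("side","pillow_block"): print(np.round(r["rect"]),r["confidence"])
E
```

```text
[-0.12135279 -0.00383136  0.31059964] [-48.   -8.3  39.5  96.8   5.2  89.3 -18.2] 0.06700231939069631
[257. 200. 285. 239.] 0.62
[328. 171. 363. 203.] 0.6
```

View pics/p2.png

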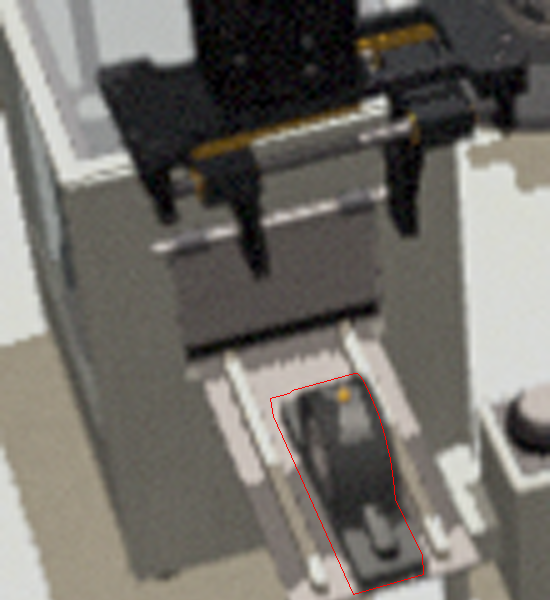

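The block lies flat between the guides, and the flap is shut. Its tail is near washer x = −0.192. I'll close the fingers, go behind it and come down, then tilt the tool back 15° so the camera and gripper body stay clear of the hood.

Request:
send_rows(plan=[[0, -20, 0, 0, 0, 0, 0], [0, -40, 0, 0, 0, 0, 0], [0, -40, 0, 0, 0, 0, 0], [0, -21, 0, 0, 0, 0, 0], [0, 0, 0, 30, 0, 0, 0], [0, 0, 0, 45, 0, 0, 0], [0, 0, 0, 40, 0, 0, 0], [0, 0, 0, 14, 0, 0, 0], [0, 0, 0, 0, 0, 0.13, 0], [0, 0, 0, 0, 0, 0.13, 0], [0, 0, 0, 0, 0, 0, 0], [0, 0, 0, 0, 0, 0, 0]])

```text
time_s: 13.0
tool_pos: [0.4544, -0.1123, 0.177]
tool_rot: [-179.8, -14.8, 80.4]
force: [0.4, -0.4, -0.3]
grip_width: 0.0003
```

```bash
cat >> h.py <<'E'
def rel(p):
    o=env.get_obs();r=R.from_euler("xyz",o["tool_rot"],degrees=True)
    return (r.inv().apply(np.array(p)-o["tool_pos"])*1000).round(1)
E
python3 - <<'E'
from h import *
o=env.get_obs();print(inw(o["tool_pos"]).round(4),o["qpos"].round(1),o["grip_width"])
print(rel(wpt(-.241,-.003,.171)),rel(wpt(-.205,-.003,.171)),rel(wpt(-.06,-.003,.171)))
E
```

```text
[-0.2437 -0.0009  0.177 ] [-41.3  -4.7  62.5 109.6 -10.7  75.9  14.3] 0.0002846187325601017
[1.1 2.1 6.5] [35.9  2.  15.7] [176.1   1.7  52.8]
```

Request:
send_rows(plan=[[0, 1, 2, 6, 0, 0, 0], [0, 10, 0, 2.7, 0, 0, 0], [0, 15, 0, 4, 0, 0, 0], [0, 10, 0, 2.7, 0, 0, 0], [0, 6, 0, 1.6, 0, 0, 0], [0, 6, 0, 1.6, 0, 0, 0], [0, 6, 0, 1.6, 0, 0, 0], [0, 6, 0, 1.6, 0, 0, 0], [0, 0, 0, 0, 0, 0, 0]])

```text
time_s: 13.9
tool_pos: [0.468, -0.0484, 0.1728]
tool_rot: [180.0, -14.9, 80.7]
force: [0.4, -0.0, -0.5]
grip_width: 0.0004
```

```bash
python3 - <<'E'
from h import *
o=env.get_obs();print(inw(o["tool_pos"]).round(4),o["qpos"].round(1),o["force"],rel(wpt(-.06,-.002,.171)))
im=cv2.cvtColor(env.read_camera("side"),cv2.COLOR_RGB2BGR)
b=cv2.resize(im[120:280,200:310],None,fx=5,fy=5,interpolation=cv2.INTER_CUBIC)[:600]
cv2.imwrite("pics/p3.png",b)
E
```

```text
[-0.1784 -0.0039  0.1728] [-44.3  -6.4  56.9 111.3 -10.   73.3   6.1] [ 0.44801276 -0.00353359 -0.52855597] [114.   -1.7  32.2]
```

View pics/p3.png

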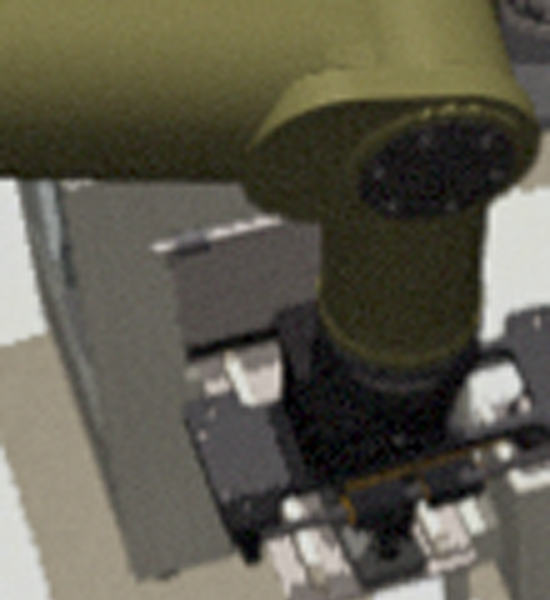

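The fingers are behind the foot and the block is sliding lightly, with wrist clearance. Continue the push.

Request:
send_rows(plan=[[0, 8, -0.5, 2.8, 0, 0, 0], [0, 8, -0.5, 2.6, 0, 0, 0], [0, 8, -0.5, 2.3, 0, 0, 0], [0, 8, 0, 2.2, 0, 0, 0], [0, 8, 0, 2.2, 0, 0, 0], [0, 8, 0, 2.2, 0, 0, 0], [0, 8, 0, 2.2, 0, 0, 0], [0, 8, 0, 2.2, 0, 0, 0]])

```text
time_s: 14.75
tool_pos: [0.4776, 0.0174, 0.1713]
tool_rot: [180.0, -14.9, 80.6]
force: [0.7, -3.2, 1.8]
grip_width: 0.0004
```

```bash
python3 - <<'E'
from h import *
o=env.get_obs();print(inw(o["tool_pos"]).round(4),o["qpos"].round(1),o["force"],rel(wpt(-.06,-.003,.171)))
env.read_camera("top")
for q in("pillow_block","flap"):
  for r in env.regions_of("top",q): print(q,np.round(r["rect"]),r["confidence"])
print(proj(cal("top"),[wpt(-.033,0,.19),wpt(.15,0,.1)]))
E
```

```text
[-0.112  -0.0026  0.1713] [-47.2  -6.8  51.6 112.2 -10.   71.   -1.9] [ 0.683853   -3.18716536  1.84112652] [50.1  0.4 13.7]
pillow_block [200. 256. 236. 276.] 0.82
pillow_block [324. 265. 360. 302.] 0.65
pillow_block [195. 127. 225. 176.] 0.55
pillow_block [413. 277. 468. 318.] 0.35
flap [194. 239. 203. 283.] 0.48
[[211.70805928 264.66765759]
 [150.8416797  254.56424667]]
```

Force is 3 N with the flap resisting, so the block is moving through. Finish the stroke.

Request:
send_rows(plan=[[0, 8, 0, 2.2, 0, 0, 0], [0, 8, 0, 2.2, 0, 0, 0], [0, 8, 0, 2.2, 0, 0, 0], [0, 8, 0, 2.2, 0, 0, 0], [0, 8, 0, 2.2, 0, 0, 0], [0, 8, 0, 2.2, 0, 0, 0], [0, 4, 0, 1, 0, 0, 0], [0, 0, 0, 0, 0, 0, 0]])

```text
time_s: 15.7
tool_pos: [0.4861, 0.0713, 0.1708]
tool_rot: [-180.0, -14.9, 80.7]
force: [0.4, -0.0, 0.3]
grip_width: 0.0008
```

Request:
send_rows(plan=[[0, -10, 0, -2.7, 0, 0, 0], [0, -30, 0, -8, 0, 0, 0], [0, -40, 0, -11, 0, 0, 0], [0, -40, 0, -11, 0, 0, 0], [0, -20, 0, -5, 0, 0, 0], [0, 0, 0, 0, 0, 0, 0]])

```text
time_s: 16.3
tool_pos: [0.4619, -0.0775, 0.1714]
tool_rot: [180.0, -14.9, 80.2]
force: [-0.4, -0.0, -0.5]
grip_width: 0.0003
```

```bash
python3 - <<'E'
from h import *
o=env.get_obs();print(inw(o["tool_pos"]).round(4),o["qpos"].round(1),o["force"])
a=cv2.cvtColor(env.read_camera("top"),cv2.COLOR_RGB2BGR)
for r in env.regions_of("top","pillow_block"): print(np.round(r["rect"]),r["confidence"])
b=cv2.cvtColor(env.read_camera("side"),cv2.COLOR_RGB2BGR)
cv2.imwrite("pics/p4.png",np.hstack([cv2.resize(a[180:320,60:260],(560,392)),cv2.resize(b[120:260,200:285],(238,392))]))
E
```

```text
[-0.2082 -0.0027  0.1714] [-43.   -6.   59.4 111.1 -10.1  73.9   9.4] [-0.38758664 -0.04303612 -0.51691695]
[193. 256. 236. 275.] 0.7
[196. 128. 225. 177.] 0.63
[ 58. 194. 283. 312.] 0.5
```

View pics/p4.png

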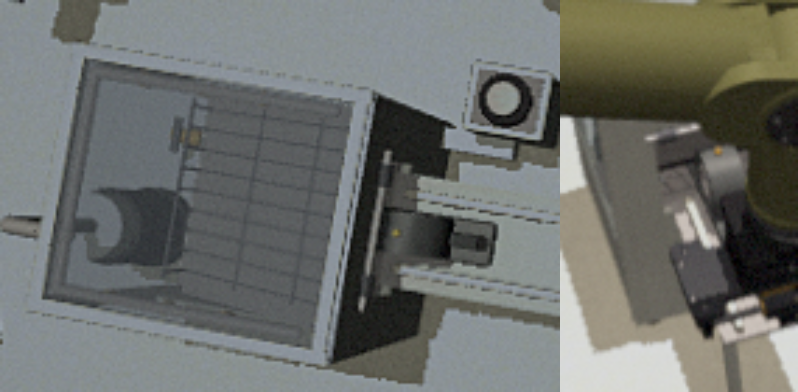

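```bash
python3 - <<'E'
from h import *
from scipy.optimize import minimize
K=cal("top");print(inw(to_plane(K,[[237.3,267]],.179)[0]))
env.read_camera("top");m=env.regions_of("top","pillow_block")[0]["region"].astype(np.uint8)
ys,xs=np.nonzero(m);print(xs.min(),xs.max())
for x in(-.08,-.06,-.04,-.03,-.02,-.01):
    P=wpt(x,-.002,0);q=render(K,[P[0],P[1],wp[2]],1,.165);y2,x2=np.nonzero(q);print(x,x2.min(),x2.max(),y2.min(),y2.max())
E
```

```text
[-0.09301902 -0.00290295  0.179     ]
195 237
-0.08 203 263 255 279
-0.06 195 255 254 278
-0.04 187 247 253 277
-0.03 183 243 252 276
-0.02 179 239 252 276
-0.01 175 235 251 275
```

The flap is still resting on the housing and the block's middle is at only about x = −0.02, so it didn't go through. I'll track the orange dot on the housing top while pushing again in steps.

```bash
cat >> h.py <<'E'
def dot(save=None):
    im=env.read_camera("top");hsv=cv2.cvtColor(im,cv2.COLOR_RGB2HSV)
    if save: cv2.imwrite(save,im[:,:,::-1])
    m=cv2.inRange(hsv,(12,120,60),(35,255,255));m[:,:60]=0;m[:245]=0;m[300:]=0;m[:,260:]=0
    n,_,st,c=cv2.connectedComponentsWithStats(m)
    K=cal("top")
    return [(st[i,4],c[i].round(1).tolist(),inw(to_plane(K,[c[i]],.236)[0]).round(3).tolist()) for i in range(1,n)]
E
python3 - <<'E'
from h import *
print(dot(),rel(wpt(-.12,-.003,.174)))
E
```

```text
[(np.int32(4), [201.5, 262.5], [-0.019, -0.003, 0.236])] [80.4  0.9 18.5]
```

Request:
send_rows(plan=[[0, 20, 0, 4.5, 0, 0, 0], [0, 35, 0, 8.5, 0, 0, 0], [0, 20, 0.5, 5, 0, 0, 0], [0, 8, 0.5, 2.1, 0, 0, 0], [0, 8, 0, 2.1, 0, 0, 0], [0, 8, 0, 2.1, 0, 0, 0], [0, 0, 0, 0, 0, 0, 0]])

```text
time_s: 17.3
tool_pos: [0.4802, 0.0279, 0.1732]
tool_rot: [-180.0, -14.9, 80.6]
force: [0.4, 0.7, 0.1]
grip_width: 0.0006
```

```bash
python3 - <<'E'
from h import *
o=env.get_obs();print(inw(o["tool_pos"]).round(4),o["force"].round(1),dot("pics/a.png"))
E
```

```text
[-0.1012 -0.0034  0.1732] [0.4 0.7 0.1] [(np.int32(1), [258.0, 251.0], [-0.144, -0.048, 0.236]), (np.int32(1), [232.0, 252.0], [-0.085, -0.037, 0.236]), (np.int32(3), [201.3, 262.3], [-0.018, -0.003, 0.236])]
```

Request:
send_rows(plan=[[0, 7, 0, 1.9, 0, 0, 0], [0, 7, 0, 1.9, 0, 0, 0], [0, 0, 0, 0, 0, 0, 0]])

```text
time_s: 17.65
tool_pos: [0.4825, 0.0428, 0.1731]
tool_rot: [-180.0, -14.9, 80.7]
force: [-0.5, 0.2, -0.0]
grip_width: 0.0004
```

```bash
python3 - <<'E'
from h import *
o=env.get_obs();print(inw(o["tool_pos"]).round(4),o["force"].round(1),dot("pics/b.png"))
E
```

```text
[-0.0861 -0.0032  0.1731] [-0.5  0.2 -0. ] [(np.int32(1), [251.0, 250.0], [-0.128, -0.048, 0.236]), (np.int32(4), [201.5, 262.5], [-0.019, -0.003, 0.236]), (np.int32(1), [224.0, 269.0], [-0.073, 0.004, 0.236])]
```

The dot hasn't moved even though the fingertips are already past the tail. The closed tips are therefore running in the foot's open bolt slot, and last time they only pushed at its root. I'll back out, open to 18 mm so the tips straddle the slot, and push on the foot's end faces.

Request:
send_rows(plan=[[0, -15, 0, -4, 0, 0, 0], [0, -15, 0, -4, 0, 0, 0], [0, -6, 0, -1.5, 0, 0, 0], [18, 0, 0, 0, 0, 0, 0], [18, 0, 0, 0, 0, 0, 0], [18, 0, 0, 0, 0, 0, 0], [18, 8, 0, 2.1, 0, 0, 0], [18, 8, 0, 2.1, 0, 0, 0], [18, 8, 0, 2.1, 0, 0, 0], [18, 8, 0, 2.1, 0, 0, 0], [18, 0, 0, 0, 0, 0, 0]])

```text
time_s: 18.8
tool_pos: [0.4817, 0.0394, 0.1731]
tool_rot: [-180.0, -14.9, 80.8]
force: [-0.0, 0.0, -1.2]
grip_width: 0.0181
```

```bash
python3 - <<'E'
from h import *
o=env.get_obs();print(inw(o["tool_pos"]).round(4),o["force"].round(1),dot("pics/a.png"))
E
```

```text
[-0.0896 -0.003   0.1731] [-0.   0.  -1.2] [(np.int32(1), [231.0, 248.0], [-0.082, -0.046, 0.236]), (np.int32(4), [201.5, 262.5], [-0.019, -0.003, 0.236]), (np.int32(1), [224.0, 273.0], [-0.074, 0.013, 0.236])]
```

Request:
send_rows(plan=[[18, 8, 0, 2.1, 0, 0, 0], [18, 8, 0, 2.1, 0, 0, 0], [18, 0, 0, 0, 0, 0, 0]])

```text
time_s: 19.15
tool_pos: [0.4845, 0.0554, 0.1732]
tool_rot: [-180.0, -14.9, 80.7]
force: [0.2, -0.3, 0.5]
grip_width: 0.0178
```

```bash
python3 - <<'E'
from h import *
o=env.get_obs();print(inw(o["tool_pos"]).round(4),o["force"].round(1),dot("pics/a.png"))
a=cv2.imread("pics/a.png")
b=cv2.cvtColor(env.read_camera("side"),cv2.COLOR_RGB2BGR)
cv2.imwrite("pics/p5.png",np.hstack([cv2.resize(a[225:310,180:280],(500,425),interpolation=cv2.INTER_CUBIC),cv2.resize(b[140:245,215:290],(300,425),interpolation=cv2.INTER_CUBIC)]))
E
```

```text
[-0.0734 -0.0031  0.1732] [ 0.2 -0.3  0.5] [(np.int32(1), [220.0, 246.0], [-0.056, -0.047, 0.236]), (np.int32(1), [224.0, 247.0], [-0.065, -0.046, 0.236]), (np.int32(4), [201.5, 262.5], [-0.019, -0.003, 0.236]), (np.int32(1), [216.0, 272.0], [-0.055, 0.014, 0.236])]
```

View pics/p5.png

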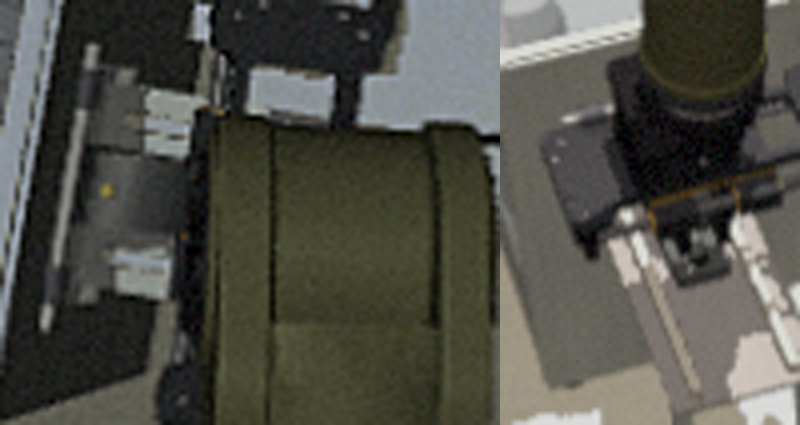

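```bash
python3 - <<'E'
from h import *
K=cal("side");o=env.get_obs()
def c(P): q=proj(K,P);return (np.c_[500+(q[:,0]-215)*4,(q[:,1]-140)*4.048]).round().tolist()
print("foot tail top corners",c([wpt(-.089,.016,.179),wpt(-.089,-.022,.179),wpt(-.089,.016,.165),wpt(-.089,-.022,.165)]))
r=R.from_euler("xyz",o["tool_rot"],degrees=True);
print("TCP",c([o["tool_pos"]]),"20mm,50mm,70 up finger",c([o["tool_pos"]+r.apply([0,0,-.02]),o["tool_pos"]+r.apply([0,0,-.05]),o["tool_pos"]+r.apply([0,0,-.07])]))
print("guide outer ends",c([wpt(-.19,.031,.177),wpt(-.19,-.031,.177)]))
E
```

```text
foot tail top corners [[675.0, 275.0], [729.0, 259.0], [677.0, 289.0], [730.0, 274.0]]
TCP [[697.0, 259.0]] 20mm,50mm,70 up finger [[697.0, 243.0], [697.0, 219.0], [697.0, 203.0]]
guide outer ends [[701.0, 388.0], [792.0, 361.0]]
```

Request:
send_rows(plan=[[18, -0.5, 0, 1.9, 0, 0, 0], [18, -0.5, 0, 1.9, 0, 0, 0], [18, 0, 0, 0, 0, 0, 0]])

```text
time_s: 19.55
tool_pos: [0.4843, 0.0536, 0.1689]
tool_rot: [-180.0, -14.9, 80.6]
force: [1.3, 0.2, 0.5]
grip_width: 0.018
```

Request:
send_rows(grip_force=3, plan=[[30, 0, 0, 0, 0, 0, 0], [30, 0, 0, 0, 0, 0, 0], [30, 0, 0, 0, 0, 0, 0], [30, 0, 0, 0, 0, 0, 0]])

```text
time_s: 19.95
tool_pos: [0.4846, 0.0538, 0.1694]
tool_rot: [180.0, -14.9, 80.6]
force: [0.6, -0.2, 0.9]
grip_width: 0.0292
```

```bash
python3 - <<'E'
from h import *
o=env.get_obs();print(inw(o["tool_pos"]).round(4),o["force"].round(1),o["grip_width"],dot("pics/a.png"))
r=env.regions_of("top","pillow_block");print([(np.round(x["rect"]),x["confidence"]) for x in r])
E
```

```text
[-0.0749 -0.0035  0.1694] [ 0.6 -0.2  0.9] 0.02920757053277847 [(np.int32(1), [251.0, 248.0], [-0.127, -0.052, 0.236]), (np.int32(4), [201.5, 262.5], [-0.019, -0.003, 0.236])]
[(array([193., 255., 220., 272.]), 0.91), (array([192., 129., 227., 177.]), 0.87)]
```

Fingers opened freely to 29 mm at a place where the foot should be, which contradicts the block's position. I'll use the last view for a close, brightened side crop with the predicted geometry overlaid.

```bash
python3 - <<'E'
from h import *
K=cal("side");S=9
ims=np.mean([env.read_camera("side").astype(float) for _ in range(6)],0)
b=(255*(ims/255)**.5).astype(np.uint8)[:,:,::-1]
x0,y0=240,170
a=cv2.resize(b[y0:y0+64,x0:x0+44],None,fx=S,fy=S,interpolation=cv2.INTER_CUBIC)
raw=a.copy();o=env.get_obs()
P=wpt(-.019,-.003,0);m=render(K,[P[0],P[1],wp[2]],S,.165)[y0*S:(y0+64)*S,x0*S:(x0+44)*S]
cs,_=cv2.findContours(m,cv2.RETR_EXTERNAL,cv2.CHAIN_APPROX_NONE);cv2.drawContours(a,cs,-1,(0,0,255),1)
r=R.from_euler("xyz",o["tool_rot"],degrees=True)
for s in(-1,1):
    L=[o["tool_pos"]+r.apply([x,s*.0146,z]) for x,z in((-.0095,0),(.0095,0),(.0095,-.06),(-.0095,-.06))]
    q=((proj(K,L)+.5-[x0,y0])*S).astype(np.int32);cv2.polylines(a,[q],True,(0,255,0),1)
cv2.imwrite("pics/p6.png",np.hstack([raw,a]));print(a.shape)
E
```

```text
(576, 396, 3)
```

View pics/p6.png

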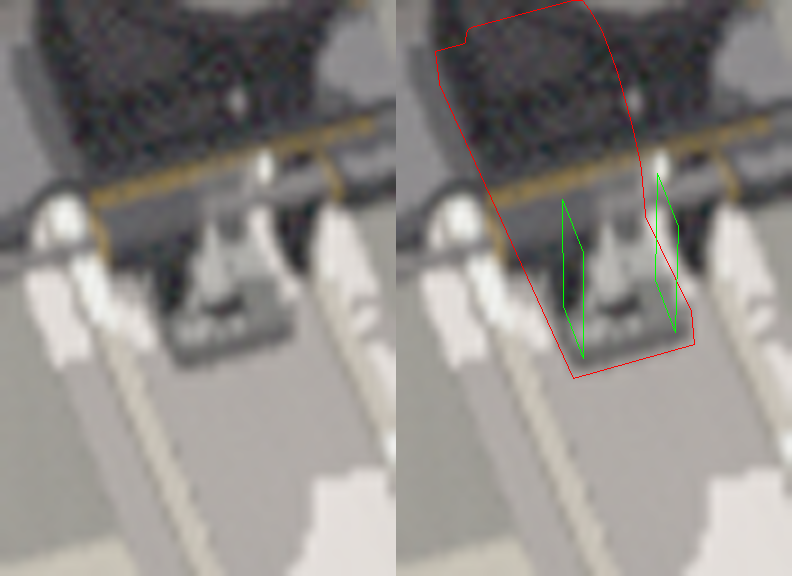

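Predicted fingertips (green) lie about 5 px below where the black finger ends show up, and the foot tail sticks out behind them. So the tips appear to sit above the foot, and contact has been with the housing all along. I'll confirm by lowering gently until they touch.

Request:
send_rows(plan=[[18, 0, 0, 0, 0, 0, 0], [18, 0, 0, 0, 0, 0, 0], [18, -0.4, 0, 1.5, 0, 0, 0], [18, 0, 0, 0, 0, 0, 0]])

```text
time_s: 20.75
tool_pos: [0.4844, 0.0538, 0.1675]
tool_rot: [-180.0, -14.9, 80.6]
force: [-0.4, 0.1, -0.2]
grip_width: 0.0181
```

Request:
send_rows(plan=[[18, -0.4, 0, 1.5, 0, 0, 0], [18, 0, 0, 0, 0, 0, 0]])

```text
time_s: 20.95
tool_pos: [0.4844, 0.0538, 0.166]
tool_rot: [-180.0, -14.9, 80.6]
force: [-0.2, -0.2, 0.2]
grip_width: 0.0182
```

Request:
send_rows(plan=[[18, -0.4, 0, 1.5, 0, 0, 0], [18, 0, 0, 0, 0, 0, 0]])

```text
time_s: 21.15
tool_pos: [0.4844, 0.0539, 0.1644]
tool_rot: [-180.0, -14.9, 80.6]
force: [-0.3, 0.4, 0.6]
grip_width: 0.0178
```

Request:
send_rows(plan=[[18, -0.4, 0, 1.5, 0, 0, 0], [18, 0, 0, 0, 0, 0, 0]])

```text
time_s: 21.35
tool_pos: [0.4844, 0.0539, 0.1629]
tool_rot: [-180.0, -14.9, 80.6]
force: [-0.3, -0.2, -0.5]
grip_width: 0.0183
```

Request:
send_rows(plan=[[18, -0.4, 0, 1.5, 0, 0, 0], [18, 0, 0, 0, 0, 0, 0]])

```text
time_s: 21.55
tool_pos: [0.4844, 0.0539, 0.1614]
tool_rot: [-180.0, -14.9, 80.6]
force: [-0.1, 0.1, -0.3]
grip_width: 0.0178
```

Request:
send_rows(plan=[[18, -0.4, 0, 1.5, 0, 0, 0], [18, 0, 0, 0, 0, 0, 0]])

```text
time_s: 21.75
tool_pos: [0.4844, 0.0539, 0.1598]
tool_rot: [-180.0, -14.9, 80.6]
force: [-0.4, -0.3, 0.2]
grip_width: 0.0181
```

Request:
send_rows(plan=[[18, -0.4, 0, 1.5, 0, 0, 0], [18, 0, 0, 0, 0, 0, 0]])

```text
time_s: 21.95
tool_pos: [0.4844, 0.0539, 0.1583]
tool_rot: [-180.0, -14.9, 80.6]
force: [-0.1, -0.1, 0.8]
grip_width: 0.018
```

Request:
send_rows(plan=[[18, -0.4, 0, 1.5, 0, 0, 0], [18, 0, 0, 0, 0, 0, 0]])

```text
time_s: 22.15
tool_pos: [0.4844, 0.0538, 0.1567]
tool_rot: [-180.0, -14.9, 80.6]
force: [-0.7, -0.0, 0.3]
grip_width: 0.0179
```

Request:
send_rows(plan=[[18, -0.4, 0, 1.5, 0, 0, 0], [18, 0, 0, 0, 0, 0, 0]])

```text
time_s: 22.35
tool_pos: [0.4844, 0.0539, 0.1551]
tool_rot: [-180.0, -14.9, 80.6]
force: [-0.3, 0.2, 0.5]
grip_width: 0.0177
```

Request:
send_rows(plan=[[18, -0.5, 0, 2, 0, 0, 0], [18, 0, 0, 0, 0, 0, 0]])

```text
time_s: 22.55
tool_pos: [0.4847, 0.0539, 0.1532]
tool_rot: [180.0, -14.9, 80.6]
force: [0.1, -0.1, 0.3]
grip_width: 0.0177
```

Request:
send_rows(plan=[[18, -0.5, 0, 2, 0, 0, 0], [18, 0, 0, 0, 0, 0, 0]])

```text
time_s: 22.75
tool_pos: [0.485, 0.054, 0.1527]
tool_rot: [180.0, -15.0, 80.6]
force: [-3.6, -0.9, 9.2]
grip_width: 0.0185
```

```bash
python3 - <<'E'
from h import *
o=env.get_obs();print(inw(o["tool_pos"]).round(4),o["tool_pos"],o["force"].round(1),o["wrist_torque"].round(2),o["effort"].round(1),o["grip_width"],o["qpos"].round(1),dot("pics/a.png"))
r=R.from_euler("xyz",o["tool_rot"],degrees=True).as_matrix()
W=cal("wrist");E=np.array(W["extrinsics"]);print("cam in tool",(r.T@(E[:3,3]-o["tool_pos"])).round(4),(r.T@E[:3,:3]).round(3).tolist())
E
```

```text
[-0.0746 -0.0039  0.1527] [0.485006   0.05403181 0.15270672] [-3.6 -0.9  9.2] [-0.12  0.72  0.15] [ -0.4 -12.7  -1.9 -27.2  -1.   -1.1   0. ] 0.0185054640703683 [-48.8  -4.6  50.  113.3 -12.2  67.9  -3.8] [(np.int32(2), [226.5, 247.0], [-0.071, -0.046, 0.236]), (np.int32(4), [201.5, 262.5], [-0.019, -0.003, 0.236])]
cam in tool [ 0.0652 -0.0005 -0.191 ] [[0.0, -0.97, -0.243], [1.0, 0.0, 0.001], [-0.001, -0.243, 0.97]]
```

Contact came only at TCP z = 0.153 on the foot top (0.179), so with this tilt the real tips end about 25 mm above the reported TCP. I'll lift, back off behind the tail, and find the shelf by touch.

Request:
send_rows(plan=[[18, 2.1, 0, -7.7, 0, 0, 0], [18, -25, 0, -6.7, 0, 0, 0], [18, -25, 0, -6.7, 0, 0, 0], [18, -2.1, 0, 7.7, 0, 0, 0], [18, -0.8, 0, 3, 0, 0, 0], [18, -0.8, 0, 3, 0, 0, 0], [18, 0, 0, 0, 0, 0, 0]])

```text
time_s: 23.5
tool_pos: [0.4757, 0.0039, 0.1445]
tool_rot: [-179.9, -14.9, 80.7]
force: [-0.5, 0.1, 0.0]
grip_width: 0.0181
```

Request:
send_rows(plan=[[18, -0.5, 0, 1.9, 0, 0, 0], [18, 0, 0, 0, 0, 0, 0]])

```text
time_s: 23.7
tool_pos: [0.476, 0.0033, 0.143]
tool_rot: [-180.0, -14.9, 80.7]
force: [-0.6, -0.6, -0.4]
grip_width: 0.0181
```

Request:
send_rows(plan=[[18, -0.5, 0, 1.9, 0, 0, 0], [18, 0, 0, 0, 0, 0, 0]])

```text
time_s: 23.9
tool_pos: [0.476, 0.0029, 0.141]
tool_rot: [-180.0, -14.9, 80.6]
force: [0.2, -0.0, 0.2]
grip_width: 0.0181
```

The tips are now just above the shelf (TCP 0.141, 14 mm below where they last met the foot). Push forward.

Request:
send_rows(plan=[[18, 6, 0, 0.6, 0, 0, 0], [18, 7.7, 0, 2.1, 0, 0, 0], [18, 7.7, 0, 2.1, 0, 0, 0], [18, 7.7, 0, 2.1, 0, 0, 0], [18, 7.7, 0, 2.1, 0, 0, 0], [18, 7.7, 0, 2.1, 0, 0, 0]])

```text
time_s: 24.5
tool_pos: [0.4837, 0.048, 0.1419]
tool_rot: [180.0, -14.8, 80.6]
force: [0.5, -3.9, 1.1]
grip_width: 0.0181
```

```bash
python3 - <<'E'
from h import *
o=env.get_obs();print(inw(o["tool_pos"]).round(4),o["force"].round(1),o["wrist_torque"].round(2),dot("pics/a.png"))
E
```

```text
[-0.0808 -0.0036  0.1419] [ 0.5 -3.9  1.1] [-1.    0.22  0.03] [(np.int32(2), [227.5, 247.0], [-0.073, -0.047, 0.236]), (np.int32(5), [196.0, 262.0], [-0.006, -0.002, 0.236]), (np.int32(1), [223.0, 272.0], [-0.071, 0.011, 0.236])]
```

It works: the block moved to −0.006 with 4 N. Continue about 40 mm in steps.

Request:
send_rows(plan=[[18, 7.7, 0, 2.1, 0, 0, 0], [18, 7.7, 0, 2.1, 0, 0, 0], [18, 7.7, 0, 2.1, 0, 0, 0], [18, 0, 0, 0, 0, 0, 0]])

```text
time_s: 24.95
tool_pos: [0.4874, 0.0737, 0.1418]
tool_rot: [-180.0, -15.0, 80.7]
force: [0.1, -0.5, 0.3]
grip_width: 0.0178
```

```bash
python3 - <<'E'
from h import *
o=env.get_obs();print(inw(o["tool_pos"]).round(4),o["force"].round(1),dot("pics/b.png"))
print([(np.round(x["rect"]),x["confidence"]) for x in env.regions_of("top","pillow_block")])
E
```

```text
[-0.0548 -0.003   0.1418] [ 0.1 -0.5  0.3] [(np.int32(1), [215.0, 246.0], [-0.044, -0.045, 0.236]), (np.int32(1), [217.0, 246.0], [-0.049, -0.046, 0.236])]
[(array([195., 128., 223., 174.]), 0.83), (array([192., 254., 210., 271.]), 0.75), (array([ 62., 194., 285., 312.]), 0.72)]
```

Request:
send_rows(plan=[[18, 6, 0, 1.6, 0, 0, 0], [18, 6, 0, 1.6, 0, 0, 0], [18, 0, 0, 0, 0, 0, 0], [18, 0, 0, 0, 0, 0, 0]])

```text
time_s: 25.45
tool_pos: [0.4894, 0.0843, 0.1416]
tool_rot: [-180.0, -14.9, 80.6]
force: [0.1, -0.6, 0.5]
grip_width: 0.0182
```

```bash
python3 - <<'E'
from h import *
o=env.get_obs();print(inw(o["tool_pos"]).round(4),o["force"].round(1),dot("pics/c.png"))
print([(np.round(x["rect"]),round(x["confidence"],2)) for x in env.regions_of("top","pillow_block")])
a=cv2.imread("pics/c.png").astype(int);b=cv2.imread("pics/top0.png").astype(int)
d=(cv2.GaussianBlur(np.abs(a-b).max(2).astype(np.uint8),(5,5),0)>14).astype(np.uint8);d[:,:62]=0;d[:,188:]=0;d[:195]=0;d[310:]=0
n,_,st,c=cv2.connectedComponentsWithStats(d)
print([(s.tolist(),k.round().tolist()) for s,k in zip(st[1:],c[1:]) if s[4]>40])
print(proj(cal("top"),[wpt(.0,0,.165),wpt(.15,0,.1),wpt(.22,0,.06)]).round())
E
```

```text
[-0.0441 -0.0032  0.1416] [ 0.1 -0.6  0.5] [(np.int32(1), [211.0, 245.0], [-0.035, -0.046, 0.236])]
[(array([195., 128., 225., 175.]), 0.67)]
[([123, 241, 9, 14, 78], [127.0, 247.0]), ([138, 244, 26, 17, 205], [150.0, 252.0])]
[[201. 263.]
 [151. 255.]
 [131. 251.]]
```

Image differencing shows a new object inside the hood around (145,250), washer x ≈ 0.15–0.18, so the block has slid down the rack. Back off, level the tool and rise.

Request:
send_rows(plan=[[18, -15, 0, -4, 0, 0, 0], [18, -40, 0, -10.7, 0, 0, 0], [18, -45, 0, -12, 0, 0, 0], [18, -45, 0, -12, 0, 0, 0], [0, 10, 0, -37, 0, 0, 0], [0, 10, 0, -37, 0, 0, 0], [0, 10, 0, -37, 0, 0, 0], [0, 8, 0, -30, 0, -0.13, 0], [0, 0, 0, 0, 0, -0.13, 0], [0, 0, 0, 0, 0, 0, 0]])

```text
time_s: 26.55
tool_pos: [0.4659, -0.0596, 0.2888]
tool_rot: [179.9, 0.1, 81.1]
force: [-0.2, 0.3, -0.3]
grip_width: 0.0006
```

```bash
python3 - <<'E'
from h import *
o=env.get_obs();print(inw(o["tool_pos"]).round(4),o["tool_rot"],o["qpos"].round(1),o["force"].round(1),o["time_s"])
K=cal("top")
a=env.read_camera("top");cv2.imwrite("pics/e.png",a[:,:,::-1])
for q in("pillow_block","flap","start_top"): print(q,[(np.round(x["rect"]),round(x["confidence"],2)) for x in env.regions_of("top",q)])
b=cv2.imread("pics/top0.png")[:,:,::-1].astype(int)
D=cv2.GaussianBlur(np.abs(a.astype(int)-b).max(2).astype(np.uint8),(5,5),0)
d=(D>14).astype(np.uint8);d[:,:62]=0;d[:,290:]=0;d[:190]=0;d[312:]=0
n,_,st,c=cv2.connectedComponentsWithStats(d)
for s,k in zip(st[1:],c[1:]):
    if s[4]>30: print(s.tolist(),k.round(1),inw(to_plane(K,[k],.12)[0]).round(3))
# flap / doorway region in side view versus the start
s0=cv2.imread("pics/side0.png")[:,:,::-1].astype(int);s1=env.read_camera("side")
cv2.imwrite("pics/e_s.png",s1[:,:,::-1])
Ks=cal("side");q=proj(Ks,[wpt(-.006,.05,.25),wpt(-.006,-.05,.25),wpt(-.006,-.05,.172),wpt(-.006,.05,.172)]).astype(np.int32)
m=np.zeros((480,640),np.uint8);cv2.fillConvexPoly(m,q,1);print(q.tolist())
Ds=np.abs(s1.astype(int)-s0).max(2);print("flap area diff median/90%",np.median(Ds[m>0]),np.percentile(Ds[m>0],90),s0[m>0].mean(0),s1[m>0].mean(0))
print("btn",tool_move(wpt(-.072,-.13,.25),80.6),wpt(-.072,-.13,.138))
E
```

```text
[-0.1899 -0.0037  0.2888] [1.79907482e+02 7.16730658e-02 8.10868626e+01] [-44.   -9.9  42.6  99.9   6.8  87.4 -11.1] [-0.2  0.3 -0.3] 26.55
pillow_block [(array([195., 127., 223., 176.]), 0.57)]
flap [(array([192., 237., 204., 279.]), 0.6)]
start_top [(array([232., 206., 248., 220.]), 0.5)]
[204, 222, 86, 90, 6330] [250.5 272.8] [-0.119  0.009  0.12 ]
[123, 241, 9, 14, 75] [126.7 247.2] [ 0.21 -0.01  0.12]
[142, 244, 7, 6, 35] [145.  246.4] [ 0.161 -0.019  0.12 ]
[150, 245, 10, 13, 57] [155.5 250.5] [ 0.132 -0.013  0.12 ]
[139, 251, 9, 6, 37] [143.2 253.7] [0.163 0.    0.12 ]
[[235, 171], [270, 162], [272, 183], [238, 193]]
flap area diff median/90% 47.0 67.0 [74.69258809 69.98055893 67.01944107] [40.40461725 37.96111786 36.45443499]
btn (array([124.5, 126.5,  37.3]), array([-0.001, -0.001, -0.004])) [0.60986467 0.03597696 0.138     ]
```

I'll turn the tool to yaw 140.6° before going to the button, so the gripper body stays clear of the hood, shelf and guides.

Request:
send_rows(plan=[[0, 0, 0, 0, 0, 0, -0.14], [0, 0, 0, 0, 0, 0, -0.15], [0, 0, 0, 0, 0, 0, -0.15], [0, 0, 0, 0, 0, 0, -0.15], [0, 0, 0, 0, 0, 0, -0.15], [0, 0, 0, 0, 0, 0, -0.15], [0, 0, 0, 0, 0, 0, -0.15], [0, 0, 0, 0, 0, 0, 0], [0, 0, 0, 0, 0, 0, 0]])

```text
time_s: 27.7
tool_pos: [0.4648, -0.0645, 0.2876]
tool_rot: [180.0, -0.0, 139.9]
force: [0.4, -0.8, -0.2]
grip_width: 0.0005
```

```bash
python3 - <<'E'
from h import *
o=env.get_obs();print(o["tool_rot"],o["qpos"].round(1));T=cal("top")
env.read_camera("top")
for r in env.regions_of("top","start_top")[:2]:
    l,t_,R_,b=r["rect"];print(r["rect"],r["confidence"],inw(to_plane(T,[[(l+R_)/2,(t_+b)/2]],.138)[0]))
print(proj(T,[wpt(-.072,-.13,.138)]),rel(wpt(-.075,-.132,.2888)))
E
```

```text
[ 1.79974645e+02 -4.69875905e-02  1.39894770e+02] [-51.8 -11.9  49.3 100.1   8.9  87.8  46.4]
[193.2, 238.1, 202.9, 280.5] 0.5 [ 0.01466778 -0.00663208  0.138     ]
[[239.2156689  215.36071377]] [-49.9 168.3  -1.1]
```

Request:
send_rows(plan=[[0, -6, 20, 0, 0, 0, 0], [0, -12, 40, 0, 0, 0, 0], [0, -12, 40, 0, 0, 0, 0], [0, -12, 40, 0, 0, 0, 0], [0, -8, 28, 0, 0, 0, 0], [0, 0, 0, 40, 0, 0, 0], [0, 0, 0, 40, 0, 0, 0], [0, 0, 0, 0, 0, 0, 0], [0, 0, 0, 0, 0, 0, 0]])

```text
time_s: 28.7
tool_pos: [0.6109, 0.0333, 0.2082]
tool_rot: [-180.0, -0.0, 140.1]
force: [-0.2, 0.0, 1.1]
grip_width: 0.0004
```

```bash
python3 - <<'E'
from h import *
o=env.get_obs();print(inw(o["tool_pos"]).round(4),o["qpos"].round(1),rel(wpt(-.074,-.132,.208)))
s0=cv2.imread("pics/side0.png")[:,:,::-1].astype(int);s1=env.read_camera("side");cv2.imwrite("pics/f_s.png",s1[:,:,::-1]);s1=s1.astype(int)
m=np.zeros((480,640),np.uint8);cv2.fillConvexPoly(m,np.array([[235,171],[270,162],[272,183],[238,193]],np.int32),1)
D=np.abs(s1-s0).max(2)
print("flap diff",np.median(D[m>0]),np.percentile(D[m>0],90),s0[m>0].mean(0),s1[m>0].mean(0))
t0=cv2.imread("pics/top0.png")[:,:,::-1].astype(int);t1=env.read_camera("top").astype(int)
print("top flap strip diff",np.median(np.abs(t1-t0)[240:280,193:204]))
for c,z in(("side",.1),("top",.1)):
    print(c,[(np.round(x["rect"]),round(x["confidence"],2)) for x in env.regions_of(c,"pillow_block")],[(np.round(x["rect"]),round(x["confidence"],2)) for x in env.regions_of(c,"flap")])
# column profile inside the hood along the rack (block vs empty)
E
```

```text
[-0.0745 -0.1315  0.2082] [-48.8  18.6  54.1  89.3 -15.2  80.   56.7] [-0.2  0.7  0.2]
flap diff 5.0 9.0 [74.69258809 69.98055893 67.01944107] [76.93924666 71.97326853 68.95747266]
top flap strip diff 30.0
side [(array([331., 167., 366., 204.]), 0.66), (array([194.,  86., 325., 282.]), 0.35)] [(array([349., 333., 395., 374.]), 0.22)]
top [(array([194., 128., 214., 159.]), 0.91), (array([304., 155., 402., 192.]), 0.41)] [(array([386., 226., 422., 262.]), 0.34), (array([355., 315., 383., 343.]), 0.25)]
```

Flap area in the side view is back to its starting appearance (diff 5 ≈ noise), so it is shut. Check the block's rest position on the rack against the difference image before pressing.

```bash
python3 - <<'E'
from h import *
T=cal("top");e=cv2.imread("pics/e.png").astype(int);b=cv2.imread("pics/top0.png").astype(int)
D=cv2.GaussianBlur(np.abs(e-b).max(2).astype(np.uint8),(5,5),0).astype(float);R0=D[200:300,100:190]
a=np.radians(30)
for y in(-.006,-.003,0):
  res=[]
  for s in np.arange(.10,.26,.01):
    m=np.zeros((480,640),np.uint8)
    for B in(foot,hous):
        x=.004+s*np.cos(a)+B[:,0]*np.cos(a)+B[:,2]*np.sin(a);z=.165-s*np.sin(a)-B[:,0]*np.sin(a)+B[:,2]*np.cos(a)
        P=np.array([wpt(i,y+j,k) for i,j,k in zip(x,B[:,1],z)])
        cv2.fillConvexPoly(m,cv2.convexHull(proj(T,P).round().astype(np.int32)),1)
    k=m[200:300,100:190]>0;c=np.nonzero(m.any(0))[0]
    res.append((round(R0[k].mean()-R0[~k].mean(),2),round(.004+s*np.cos(a),3),round(.165-s*np.sin(a),3),c.min(),c.max()))
  print(y,sorted(res,reverse=True,key=lambda r:r[0])[:3])
E
```

```text
-0.006 [(np.float64(4.45), np.float64(0.177), np.float64(0.065), np.int64(121), np.int64(165)), (np.float64(4.42), np.float64(0.169), np.float64(0.07), np.int64(123), np.int64(167)), (np.float64(4.02), np.float64(0.186), np.float64(0.06), np.int64(118), np.int64(162))]
-0.003 [(np.float64(4.05), np.float64(0.169), np.float64(0.07), np.int64(123), np.int64(167)), (np.float64(4.05), np.float64(0.177), np.float64(0.065), np.int64(120), np.int64(164)), (np.float64(3.68), np.float64(0.186), np.float64(0.06), np.int64(118), np.int64(162))]
0 [(np.float64(3.55), np.float64(0.177), np.float64(0.065), np.int64(120), np.int64(164)), (np.float64(3.42), np.float64(0.169), np.float64(0.07), np.int64(123), np.int64(167)), (np.float64(3.24), np.float64(0.186), np.float64(0.06), np.int64(118), np.int64(162))]
```

The block is at washer x ≈ 0.175, z ≈ 0.067, against the end stop. Now press the button, feeling for contact.

Request:
send_rows(plan=[[0, 0, 0, 30, 0, 0, 0], [0, 0, 0, 25, 0, 0, 0], [0, 0, 0, 5, 0, 0, 0], [0, 0, 0, 4, 0, 0, 0], [0, 0, 0, 4, 0, 0, 0], [0, 0, 0, 0, 0, 0, 0]])

```text
time_s: 29.6
tool_pos: [0.6116, 0.0334, 0.1406]
tool_rot: [179.9, 0.0, 140.2]
force: [1.1, -0.6, 0.4]
grip_width: 0.0007
```

Request:
send_rows(plan=[[0, 0, 0, 4, 0, 0, 0], [0, 0, 0, 4, 0, 0, 0], [0, 0, 0, 0, 0, 0, 0]])

```text
time_s: 29.9
tool_pos: [0.6107, 0.0335, 0.1314]
tool_rot: [-180.0, -0.0, 140.2]
force: [-0.4, 0.4, 0.6]
grip_width: 0.0006
```

Request:
send_rows(plan=[[0, 0, 0, 4, 0, 0, 0], [0, 0, 0, 0, 0, 0, 0]])

```text
time_s: 30.1
tool_pos: [0.6107, 0.0335, 0.1274]
tool_rot: [-180.0, -0.0, 140.2]
force: [-0.8, 0.7, 0.5]
grip_width: 0.0006
```

As expected, the fingers also end short of the reported TCP with the tool vertical. Continue down in small steps.

Request:
send_rows(plan=[[0, 0, 0, 3, 0, 0, 0], [0, 0, 0, 3, 0, 0, 0], [0, 0, 0, 0, 0, 0, 0]])

```text
time_s: 30.4
tool_pos: [0.6107, 0.0335, 0.1213]
tool_rot: [-180.0, -0.0, 140.2]
force: [0.6, 1.1, -0.8]
grip_width: 0.0012
```

Request:
send_rows(plan=[[0, 0, 0, 3, 0, 0, 0], [0, 0, 0, 2, 0, 0, 0], [0, 0, 0, 0, 0, 0, 0]])

```text
time_s: 30.7
tool_pos: [0.6108, 0.0334, 0.1165]
tool_rot: [-180.0, -0.0, 140.2]
force: [-0.9, -0.1, -1.1]
grip_width: 0.0002
```

Request:
send_rows(plan=[[0, 0, 0, 2, 0, 0, 0], [0, 0, 0, 0, 0, 0, 0]])

```text
time_s: 30.9
tool_pos: [0.6109, 0.0334, 0.1147]
tool_rot: [-180.0, -0.0, 140.2]
force: [-0.7, -0.1, 0.7]
grip_width: 0.0004
```

Request:
send_rows(plan=[[0, 0, 0, 2, 0, 0, 0], [0, 0, 0, 0, 0, 0, 0]])

```text
time_s: 31.1
tool_pos: [0.6112, 0.0334, 0.1129]
tool_rot: [180.0, 0.0, 140.2]
force: [-0.9, 0.4, 0.5]
grip_width: 0.0006
```

Request:
send_rows(plan=[[0, 0, 0, 2, 0, 0, 0], [0, 0, 0, 0, 0, 0, 0]])

```text
time_s: 31.3
tool_pos: [0.6113, 0.0334, 0.111]
tool_rot: [180.0, 0.0, 140.2]
force: [-0.1, 0.7, 2.5]
grip_width: 0.0004
```

Request:
send_rows(plan=[[0, 0, 0, 2, 0, 0, 0], [0, 0, 0, 0, 0, 0, 0]])

```text
time_s: 31.5
tool_pos: [0.6113, 0.0334, 0.109]
tool_rot: [180.0, 0.0, 140.2]
force: [0.1, -0.5, 3.9]
grip_width: 0.0007
```

Spring contact from about 0.112. Press on to the bottom.

Request:
send_rows(plan=[[0, 0, 0, 2, 0, 0, 0], [0, 0, 0, 0, 0, 0, 0]])

```text
time_s: 31.7
tool_pos: [0.6113, 0.0334, 0.107]
tool_rot: [180.0, 0.0, 140.2]
force: [-1.3, 0.2, 4.9]
grip_width: 0.0004
```

Request:
send_rows(plan=[[0, 0, 0, 1.5, 0, 0, 0], [0, 0, 0, 0, 0, 0, 0], [0, 0, 0, 0, 0, 0, 0]])

```text
time_s: 32.0
tool_pos: [0.6113, 0.0334, 0.1068]
tool_rot: [179.9, -0.0, 140.2]
force: [-3.9, 1.0, 11.4]
grip_width: 0.0005
```

The button is bottomed: the position stopped and the force jumped to 11 N. Rise.

Request:
send_rows(plan=[[0, 0, 0, -3, 0, 0, 0], [0, 0, 0, -10, 0, 0, 0], [0, 0, 0, -30, 0, 0, 0], [0, 0, 0, -40, 0, 0, 0], [0, 0, 0, -40, 0, 0, 0], [0, 0, 0, -40, 0, 0, 0], [0, 0, 0, -20, 0, 0, 0], [0, 0, 0, 0, 0, 0, 0], [0, 0, 0, 0, 0, 0, 0], [0, 0, 0, 0, 0, 0, 0]])

```text
time_s: 33.0
tool_pos: [0.6101, 0.0336, 0.2867]
tool_rot: [-179.9, -0.1, 140.2]
force: [-0.5, -0.0, -0.2]
grip_width: 0.0005
```

```bash
python3 - <<'E'
from h import *
o=env.get_obs();print(inw(o["tool_pos"]).round(4),o["force"].round(1),o["time_s"])
s0=cv2.imread("pics/side0.png")[:,:,::-1].astype(int);s1=env.read_camera("side").astype(int)
m=np.zeros((480,640),np.uint8);cv2.fillConvexPoly(m,np.array([[235,171],[270,162],[272,183],[238,193]],np.int32),1)
D=np.abs(s1-s0).max(2);print("flap",np.median(D[m>0]),np.percentile(D[m>0],90))
q=proj(cal("side"),[wpt(-.072,-.13,.138)])[0].astype(int);print("button",q,np.median(D[q[1]-6:q[1]+7,q[0]-6:q[0]+7]))
for n in("flange_unit","loose_bearing","roller_bearing","mallet","spanner","grease_can"): print(n,[(np.round(x["rect"]),round(x["confidence"],2)) for x in env.regions_of("side",n)][:1])
t0=cv2.imread("pics/top0.png")[:,:,::-1].astype(int);t1=env.read_camera("top").astype(int)
d=(cv2.GaussianBlur(np.abs(t1-t0).max(2).astype(np.uint8),(5,5),0)>20).astype(np.uint8)
n,_,st,c=cv2.connectedComponentsWithStats(d);print([s.tolist() for s in st[1:] if s[4]>40])
E
```

```text
[-0.0743 -0.1306  0.2867] [-0.5 -0.  -0.2] 33.0
flap 4.0 9.0
button [307 200] 9.0
flange_unit []
loose_bearing [(array([281., 303., 319., 341.]), 0.94)]
roller_bearing [(array([259., 347., 285., 377.]), 0.8)]
mallet [(array([378., 240., 449., 323.]), 0.84)]
spanner [(array([296., 389., 373., 430.]), 0.97)]
grease_can [(array([348., 195., 375., 235.]), 0.65)]
[[96, 139, 187, 341, 33971], [308, 190, 55, 37, 1054], [24, 347, 11, 33, 171], [36, 353, 15, 52, 270], [0, 363, 18, 46, 652], [57, 362, 11, 50, 290], [82, 383, 11, 36, 236], [0, 444, 42, 36, 974], [238, 444, 26, 30, 354], [266, 447, 31, 33, 350]]
```

```bash
python3 -c "
from cell import env
print(env.sign_off(), env.get_obs()['time_s'])"
```

```text
the job is handed in; nothing more can be done
the job is handed in; nothing more can be done
```

The pillow block went through the washer and I handed the job in at about 33 s. I set it down and let it go between the guides, pushed it through the flap, then pressed the start button to its stop and let it up.

**Last checks**
- **Block:** differencing the top view puts it on the rack at about washer x = 0.175 m, z = 0.067 m, against the end stop. This fit was made just before the button press.
- **Flap:** its area in the side view matches the start to within noise, both before and after the press.
- **Button:** the spring force rose over about 5 mm. The travel then stopped and the force jumped to 11 N. Afterwards its patch in the side view was close to the start picture (difference 9, a little above the flap's 4), so it looks up again.
- **Bystanders:** all rectangles are unchanged except the flange unit, which the network missed in the last side picture. The top view shows no change at its place.

**What went wrong or disagreed**
- **First push:** it failed and I had to redo it. The fingers rode over the foot plate, pushed the housing and left the block half under the flap.
- **Finger length:** by touch, the fingertips end about 25 mm short of the reported tool point, both tilted and vertical, which disagrees with the description. I lowered the tool to match and pushed on the foot's end instead.
- **Pictures:** I used all 12 views, against a plan of about 8. The final checks are therefore numerical, not looked at.

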